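# Clamp the lid onto the vanity's water filter

### The arm

A 6-joint arm with a two-finger parallel gripper is mounted at the origin on the work surface. World frame = base frame: x ahead of the robot, y to its left, z up, the work surface at z = 0. Lengths are in m, angles in rad, forces in N, time in s.
With the tool pointing down it reaches from about 0.25 to 0.8 m from the base axis. Payload 8.5 kg.
Tool frame: the origin (TCP) lies between the finger pads; the fingertips stand 8 mm ahead of it and the grasp point (between the pads) lies 11 mm behind it; z points along the fingers, y is the line along which they close (so a half turn about z gives the same grasp; the last joint's range is limited). The gripper opens to 85 mm and grips with 20 to 120 N. Pads are 22 mm wide; open, the fingers measure 114 mm over their backs; the gripper's body (76 mm by 85 mm) begins 54 mm behind the grasp point. The pads swing forward as they close: fully open they stand 13 mm farther back than shut.
Start: joints at [1.277, 0.238, -0.013, 1.319, 0, 1.571], TCP at [0.152, 0.502, 0.239] pointing down, gripper open.
Joint ranges: [-2.66, 2.66], [-1.03, 1.9], [-1.14, 1.46], [-1.82, 2.27], [-1.45, 1.34], [-3.14, 3.14]. Speed limits (rad/s): [2.22, 2.22, 2.79, 3.14, 3.14, 3.14].

### API

Orientations are given as [roll, pitch, yaw] about the fixed x, y, z axes, in that order (R = Rz(yaw) Ry(pitch) Rx(roll)).
In Python, from rig import bot gives the robot as it stands. Calls block until the motion is done:
- bot.goto(position, orientation): joint-space move of the TCP to a pose.
- bot.move_straight(position, orientation=None, rate=0.15): straight line of the TCP; orientation=None keeps the orientation; rate is the mean speed in m/s.
- bot.movej(angles): joint-space move.
- bot.set_gripper(opening): finger opening in m; the grip force is fixed at half the most; returns when the fingers have stopped.
- bot.hold(seconds).
- bot.ik(position, orientation): joint angles nearest the present ones, or None.
- bot.state(): the state.
- bot.get_image(name): name is "scene" or "top"; returns the picture (480x640x3 uint8, blue, green, red); there is no depth.
- bot.camera_params(name): a dict with "camera_matrix" (3x3 intrinsics, pixels), "R" (3x3) and "t" (3): a world point X has camera coordinates R X + t. Camera axes: x right, y down, z forward; pixel columns grow to the right and rows downward; lengths in m; the calibration is good to about 2 mm. A picture is of the moment at which its call begins. camera_params takes no time and is no camera call.
A pose or a line that the arm cannot do raises bot.PlanningError and nothing moves.
- bot.sign_off(): hands the job in; it is judged then, once.
The state is a dict: "time": time; "qpos": joint angles; "qd": joint speeds; "effort": joint torques, N m; "eef_pos": TCP position; "orientation": TCP orientation; "wrist_force": force on the tool from outside, world axes, zero at the start; "moment": the same for the moment, N m; "gripper_width": finger opening in m; "grasp_force": force on a finger pad.
Only numpy, scipy, OpenCV 4.12 (cv2) and the standard library are available. Lean on these libraries where they do the work, as an engineer would, in place of code of your own. Each camera call takes 0.05 s, during which the arm holds its last target. There are 200 camera calls.

### The job

The cartridge of the steel water filter on the vanity has been changed and its lid set back on, but not home. First push the lid fully home under the fixed half of the clamp, with the swinging half still open; then swing the hinged half of the clamp ring round both flanges and press on its thumb plate just until the spring latch snaps over its end, feeling for it and not leaning on the ring once it meets its stop. Leave the soap dish, hairbrush and tumbler where they are.

Things in the scene. Friction and masses are not known exactly. Their poses are not given: they have to be found in the camera images.
- filter: Upright steel canister, 64 mm in diameter, screwed to the counter; origin: its axis at counter level; -x is its front (spout, 16-41 mm up), +y the ring's hinge side, -y the latch side. Top flange 78 mm in diameter, 115-120 mm up. The fixed half of the clamp (outer radius 45 mm, 108-132 mm up) stands round the flange on the +x side and is open to -x; a sloping lip inside it wedges the lid down.
- lid: Loose steel lid, about 0.35 kg: flange 78 mm in diameter and 5 mm thick, low dome, black knob 24 mm in diameter, 24-38 mm above the origin. Origin: centre of the flange's underside. Starts on the canister's rubber seal, underside 122 mm up, 10-17 mm off towards the filter's -x. Home: its axis on the filter's, rims flush; the last 4 mm wedge under the lip, about 10 N of push.
- ring_swing (a joint): Angle of the swinging half of the clamp, rad. About 1.25 to 1.75 at the start (standing out to the filter's -x, +y); falls as the ring swings shut. It stays where left. Shut is about 0, anywhere from -0.05 to +0.05, because the screw-set keeper that carries stop and latch is set up to 5 mm differently on each filter: the shut place must be felt.
- ring: The swinging half clamp ring, 0.3 kg, steel, 24 mm tall. Origin: on its vertical hinge line at counter level, 50 mm to the filter's +y. At joint value 0 its axes match the filter's; at value t it is turned by t clockwise seen from above. Its free end carries the upright thumb plate: in the ring's frame 91-126 mm to -y, faces at x = -9 mm (outer, to push) and -3 mm, 109-148 mm up.
- ring_hinge (a point): Point on the ring's hinge line, 120 mm up, 50 mm to the filter's +y.
- ring_push (a point): Point on the outer face of the thumb plate to press on: 110 mm from the hinge, 138 mm up. Pressing there square to the plate, towards the ring's own +x, swings the ring shut.
- latch (a joint): Angle of the spring hook beyond the thumb plate's end (filter's -y side, 111-127 mm up, 76-88 mm from the axis), rad; 0 at rest. The plate's end meets its ramp some 20 mm before shut, swings it out to about 0.17 (push 5-14 N, easing once at the ramp's top, some 5 mm short), then it springs back to 0 behind the plate: latched. 1 mm on is a rubber stop; under 20 N on it does no harm.
- soap_dish: Cream ceramic soap dish with soap, 85 x 120 mm, 34 mm tall; origin: centre of its underside. Leave alone.
- hairbrush: Bamboo hairbrush, 215 mm long, lying bristles down; origin near its middle, at counter level. Leave alone.
- tumbler: Clear glass tumbler, 72 mm across, 95 mm tall; origin: centre of its underside. Leave alone.
There are look-alikes about, which are no part of the job. Of the things like the lid, leave any that is blue or red; of the rest the smaller one is meant.

How it is judged:
By the outcome, as a careful person would: the job done as asked, in the order asked, and still so for the second after the job is handed in, with the robot touching nothing.
It also fails if it takes over 64 s, if anything falls off the work surface, if the arm or the gripper's body presses on something with over 40 N, if the wrist force passes 120 N, or if a joint passes its speed limit or range.

## Working session

There is one attempt and no reset: what is moved stays moved. The work goes in short steps, each a Python script; the robot and the scene stay as the last script left them, time stands still between calls to the robot, and variables do not carry over. Pictures are saved under pics/ and viewed, at most 10 in all, crops included, and the job is handed in when it is done.

```bash
mkdir -p pics; ls
python3 - <<'E'
from rig import bot
import cv2
for n in("scene","top"):
    cv2.imwrite(f"pics/{n}0.png",bot.get_image(n)); p=bot.camera_params(n); print(n,p)
print(bot.state())
E
```

```text
pics
scene {'camera_matrix': array([[565.97548413,   0.        , 320.30125313],
       [  0.        , 565.97548413, 238.19899783],
       [  0.        ,   0.        ,   1.        ]]), 'R': array([[ 0.70884324,  0.70536073,  0.00273922],
       [ 0.57335598, -0.57391608, -0.58470784],
       [-0.41085786,  0.41603675, -0.81123933]]), 't': array([-0.4311411 , -0.26487536,  1.43473091])}
top {'camera_matrix': array([[614.10747475,   0.        , 316.08352804],
       [  0.        , 614.10747475, 243.2331658 ],
       [  0.        ,   0.        ,   1.        ]]), 'R': array([[ 0.01351265, -0.99968678,  0.02106538],
       [-0.99286726, -0.01591031, -0.11815862],
       [ 0.11845676, -0.01931849, -0.99277127]]), 't': array([-0.0225463 ,  0.60636113,  1.16525214])}
{'time': 0.1, 'qpos': array([ 1.27698220e+00,  2.38736674e-01, -1.41467231e-02,  1.31917932e+00,
        3.18790232e-05,  1.57082148e+00]), 'qd': array([ 0.00079442, -0.00335738,  0.00237611,  0.00085601,  0.00074723,
       -0.00041374]), 'effort': array([-1.82271186e-03, -5.39722502e+01,  3.46998668e+01,  1.34117881e-02,
       -1.26483137e-04, -1.51910416e-05]), 'eef_pos': array([0.15193442, 0.50217704, 0.2387426 ]), 'orientation': array([-3.14032627e+00, -3.18471417e-05,  2.84775333e+00]), 'wrist_force': array([ 0.59922111, -0.87450887, -0.57494281]), 'moment': array([ 0.01252331, -0.03522046, -0.00962251]), 'grasp_force': 0.0, 'gripper_width': 0.08579806559783858}
```

View pics/scene0.png

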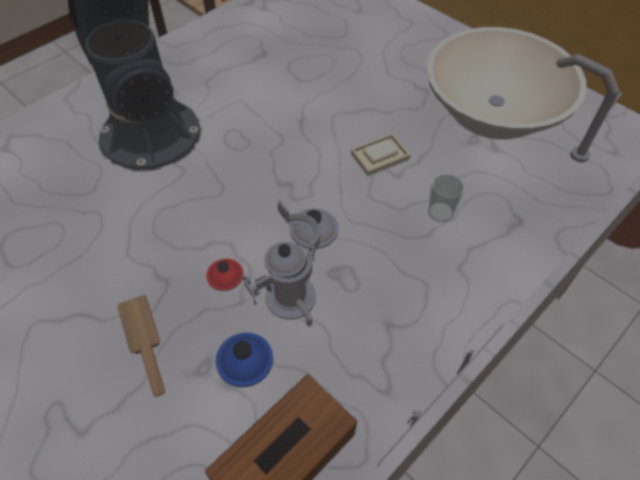

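View pics/top0.png

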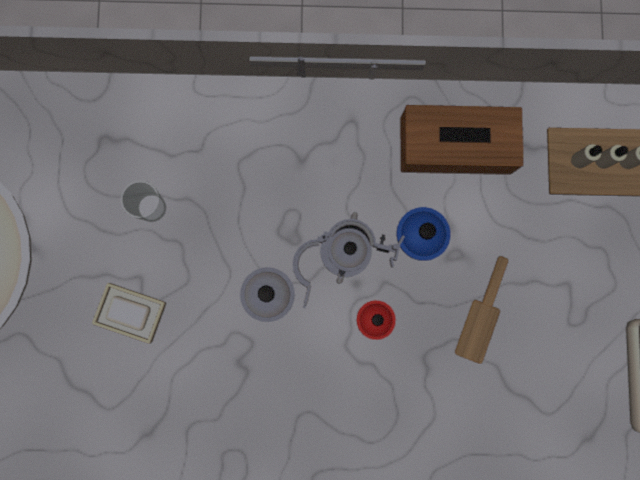

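Candidates for the lid are the grey lid on the canister (top 350,248), a larger grey lid on the counter (266,294), a red one (377,320) and a blue one (424,233). By the description I choose the one on the canister. Next is a close crop to check it.

Run:
```python
import cv2,numpy as np
t=cv2.imread("pics/top0.png")[190:320,230:430]; s=cv2.imread("pics/scene0.png")[190:340,230:350]
cv2.imwrite("pics/c0.png",cv2.resize(t,None,fx=4,fy=4,interpolation=cv2.INTER_CUBIC))
cv2.imwrite("pics/c1.png",cv2.resize(s,None,fx=4,fy=4,interpolation=cv2.INTER_CUBIC))
```

```text
(no output)
```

View pics/c0.png

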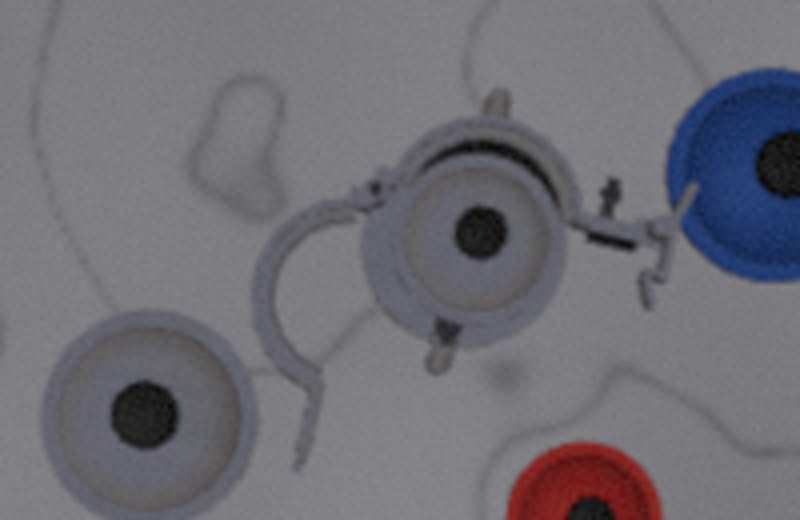

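View pics/c1.png

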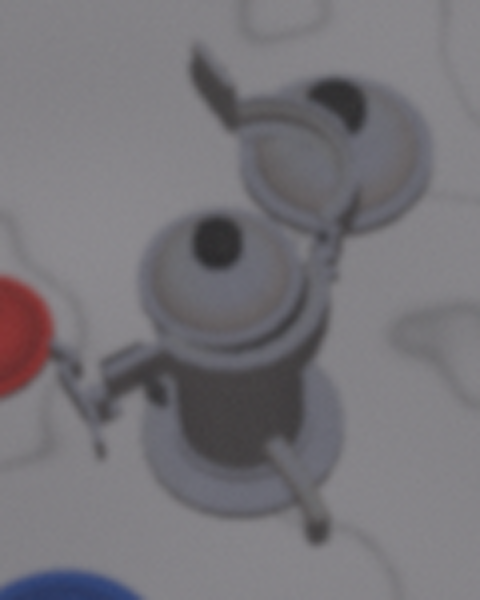

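The crop confirms it. The chosen lid sits on the canister with its knob at top px (350,248). The hinge is at (323.8,237), the open ring ends in the thumb plate at (304,306), and the latch hook is to the right at about (398,245). The pipes are at (354,214) and (339.5,280).

```bash
cat > h.py <<'E'
import numpy as np, cv2
from scipy.optimize import least_squares
from rig import bot
def ray(n,u):
    p=bot.camera_params(n);d=p["R"].T@np.linalg.solve(p["camera_matrix"],[u[0],u[1],1.]);return -p["R"].T@p["t"],d
def at(n,u,z):
    o,d=ray(n,u);return o+d*(z-o[2])/d[2]
def tri(u,v):
    (a,d),(b,e)=ray("top",u),ray("scene",v)
    s=np.linalg.lstsq(np.c_[d,-e],b-a,rcond=None)[0]
    return (a+s[0]*d+b+s[1]*e)/2,np.linalg.norm(a+s[0]*d-b-s[1]*e)
def circ(P,r):
    return least_squares(lambda c:np.hypot(*(P[:,:2]-c).T)-r,P[:,:2].mean(0)-[.01,0],loss='soft_l1',f_scale=.001)
C=lambda x,y:(230+(x-1.5)/4,190+(y-1.5)/4)
S=lambda x,y:(230+(x-1.5)/4,190+(y-1.5)/4)
E
python3 - <<'E'
from h import *
np.set_printoptions(precision=4,suppress=True)
def blob(n,box,thr=60):
    im=cv2.imread(f"pics/{n}0.png"); x0,x1,y0,y1=box; g=im[y0:y1,x0:x1].max(2)
    m=(g<thr).astype(np.uint8); k,l,st,c=cv2.connectedComponentsWithStats(m); i=1+np.argmax(st[1:,4]); return c[i]+[x0,y0],st[i,4]
kt,a=blob("top",(341,359,239,258)); ks,b=blob("scene",(275,294,240,260)); print(kt,a,ks,b)
print("knob tri",tri(kt,ks),"top plane .158",at("top",kt,.158),"scene",at("scene",ks,.155))
H=at("top",C(375,188),.132);print("hinge",H, "tri",tri(C(375,188),S(327,235)))
P=np.array([at("top",C(*q),.132) for q in[(400,172),(430,140),(490,115),(550,143),(578,195)]])
r=circ(P,.045);print("fixed ring c",r.x,r.fun)
L=np.array([at("top",C(*q),.127) for q in[(362,240),(375,290),(410,330),(465,348),(520,330),(556,285),(566,235)]])
r2=circ(L,.039);print("lid c",r2.x,r2.fun)
a,b=at("top",C(497,92),.028),at("top",C(438,370),.028);print("pipes",a,b,"dir",(a-b)[:2]/np.linalg.norm((a-b)[:2]))
for z in(.109,.148):print("plate end",at("top",C(298,465),z),"bend",at("top",C(315,378),z))
for n,q in dict(hookpiv=(690,190),hookend=(648,305),stop=(612,240)).items():print(n,at("top",C(*q),.127))
d=H[:2]-r.x;print("hinge-c",np.linalg.norm(d),"yaw",np.arctan2(-d[0],d[1]))
E
```

```text
[349.7846 247.6769] 130 [283.7708 250.2083] 96
knob tri (array([ 0.5852, -0.0715,  0.1534]), np.float64(0.0015798523825821878)) top plane .158 [ 0.5852 -0.0706  0.158 ] scene [ 0.5856 -0.0728  0.155 ]
hinge [ 0.6074 -0.0247  0.132 ] tri (array([ 0.6075, -0.0243,  0.1336]), np.float64(0.0009488251330366257))
fixed ring c [ 0.5941 -0.0753] [-0.0005 -0.001   0.0025  0.0001 -0.0023]
lid c [ 0.5748 -0.0657] [ 0.0084  0.0033  0.0003 -0.0005  0.0002  0.0035  0.0087]
pipes [ 0.67   -0.0879  0.028 ] [ 0.5317 -0.0599  0.028 ] dir [ 0.98   -0.1988]
plate end [0.4832 0.008  0.109 ] bend [0.5227 0.0009 0.109 ]
plate end [0.4825 0.008  0.148 ] bend [0.5207 0.0012 0.148 ]
hookpiv [ 0.6095 -0.1679  0.127 ]
hookend [ 0.5568 -0.1487  0.127 ]
stop [ 0.5861 -0.1324  0.127 ]
hinge-c 0.05229012552657018 yaw -0.2570658222592235
```

Run:
```python
from h import *
np.set_printoptions(precision=4,suppress=True)
for z in (0.003,.006):
    A=np.array([at("scene",S(*q),z) for q in[(142,430),(150,470),(180,500),(238,517),(300,495),(330,460),(343,420)]])
    B=np.array([at("top",C(*q),z) for q in[(362,240),(375,290),(410,330),(465,348),(520,330)]])
    for n,P in(("scene",A),("top",B),("both",np.r_[A,B])):
        f=least_squares(lambda c:np.hypot(*(P[:,:2]-c[:2]).T)-c[2],[.6,-.07,.05]);print(z,n,f.x,f.fun*1e3)
# spout ends in both views; +x pipe
print(tri(C(497,92),S(316,538)))
```

```text
0.003 scene [ 0.5956 -0.0758  0.0511] [-0.8528  0.478   0.268   0.8131 -0.8359 -1.217   1.3467]
0.003 top [ 0.5964 -0.0743  0.0514] [ 0.3912 -0.6047 -0.1111  0.7056 -0.381 ]
0.003 both [ 0.5957 -0.0751  0.0513] [-0.5241  0.9282  0.7043  1.0384 -1.0042 -1.7033  0.6246  1.363  -0.069
 -0.1408  0.1091 -1.3262]
0.006 scene [ 0.597  -0.0769  0.0509] [-0.8502  0.4766  0.2672  0.8106 -0.8335 -1.2134  1.3427]
0.006 top [ 0.5961 -0.0741  0.0513] [ 0.3902 -0.6032 -0.1108  0.7039 -0.3801]
0.006 both [ 0.5962 -0.0755  0.0518] [-1.1537  0.786   0.9375  1.4914 -0.7341 -1.8398 -0.0275  1.2757  0.197
  0.2562  0.3419 -1.5305]
(array([ 0.6716, -0.092 ,  0.0071]), np.float64(0.0061392601865869895))
```

The axis is at about (0.596,-0.075) with filter yaw about -0.22. The knob is 11 mm off to -x, which fits the given range, and the ring is open at t≈1.56. I push the lid on its rim with closed fingers.

```bash
cat >> h.py <<'E'
yaw=-.22; ax=np.array([.596,-.0748]); f=np.array([np.cos(yaw),np.sin(yaw)]); g=np.array([-f[1],f[0]])
hin=ax+.05*g
def F(d): 
    w=np.mean([bot.state()["wrist_force"] for _ in range(3)],0); return w[:2]@d, w
E
python3 - <<'E'
from h import *
np.set_printoptions(precision=4,suppress=True)
bot.set_gripper(0)
o=[np.pi,0,yaw+np.pi]
P=lambda x,z:[*(ax+x*f),z]
if bot.ik(P(-.085,.2),o) is None: o[2]=yaw
bot.goto(P(-.085,.24),o); s=bot.state();print(s["time"],s["qpos"],s["gripper_width"])
bot.move_straight(P(-.085,.125),rate=.12)
bot.move_straight(P(-.068,.125),rate=.1)
b=F(f)[0];print("base",b,F(f)[1],bot.state()["time"])
x=-.068
while x<-.046:
    x+=.001; bot.move_straight(P(x,.125),rate=.03); v=F(f)[0]-b; s=bot.state(); print(round(x,4),round((s["eef_pos"][:2]-ax)@f,4),round(v,2),round(s["time"],2))
    if v<-26: break
cv2.imwrite("pics/t1.png",bot.get_image("top"))
E
```

```text
3.2333 [-0.1079  0.2227 -0.0323  1.3157  0.0002  0.1111] 0.0003091948379342448
base -0.3911107372086409 [-0.3491  0.2309  0.4302] 4.6583
-0.067 -0.0673 -0.03 4.91
-0.066 -0.066 1.02 5.16
-0.065 -0.0649 0.36 5.41
-0.064 -0.064 0.64 5.66
-0.063 -0.063 0.92 5.91
-0.062 -0.0619 0.61 6.16
-0.061 -0.0609 0.21 6.41
-0.06 -0.0602 -0.92 6.66
-0.059 -0.0593 -2.86 6.91
-0.058 -0.058 -1.77 7.16
-0.057 -0.0568 -2.36 7.41
-0.056 -0.0558 -1.14 7.66
-0.055 -0.0549 -1.37 7.91
-0.054 -0.0541 -1.71 8.16
-0.053 -0.0531 -3.71 8.41
-0.052 -0.0523 -4.03 8.66
-0.051 -0.0516 -5.35 8.91
-0.05 -0.051 -6.01 9.16
-0.049 -0.0504 -7.84 9.41
-0.048 -0.0499 -10.75 9.66
-0.047 -0.0494 -10.86 9.91
-0.046 -0.0491 -13.75 10.16
```

Run:
```python
from h import *
P=lambda x,z:[*(ax+x*f),z]
x=-.046
while x<-.038:
    x+=.001; bot.move_straight(P(x,.125),rate=.03); v=F(f)[0]+.39; s=bot.state(); print(round(x,4),round((s["eef_pos"][:2]-ax)@f,4),round(v,2),round(s["time"],2))
    if v<-26: break
bot.move_straight(P(-.075,.125),rate=.1)
bot.move_straight(P(-.1,.24),rate=.15)
for n in("scene","top"): cv2.imwrite(f"pics/{n}2.png",bot.get_image(n))
print(bot.state()["time"])
a=cv2.imread("pics/top2.png")[190:320,250:420];b=cv2.imread("pics/scene2.png")[200:330,230:340]
cv2.imwrite("pics/c2.png",cv2.resize(np.hstack([a,b]),None,fx=2.8,fy=2.8,interpolation=cv2.INTER_CUBIC))
```

```text
-0.045 -0.0489 -17.34 10.46
-0.044 -0.0487 -19.24 10.71
-0.043 -0.0486 -24.1 10.96
-0.042 -0.0485 -25.88 11.21
-0.041 -0.0484 -29.8 11.46
12.9833
```

View pics/c2.png

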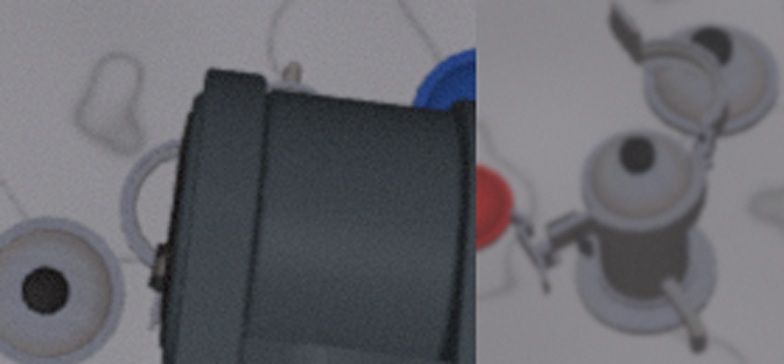

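The scene crop shows the lid now flush under the fixed half, with the ring still open. I check this with the knob's ray, then go on to the ring.

Run:
```python
from h import *
np.set_printoptions(precision=4,suppress=True)
im=cv2.imread("pics/scene2.png");x0,y0=279,238
def kn(p,x0,x1,y0,y1):
    g=cv2.imread(p)[y0:y1,x0:x1].max(2);m=(g<60).astype(np.uint8);k,l,st,c=cv2.connectedComponentsWithStats(m);i=1+np.argmax(st[1:,4]);return c[i]+[x0,y0],st[i,4]
u,a=kn("pics/scene2.png",277,297,245,267);v,_=kn("pics/scene0.png",275,294,240,260)
p,q=at("scene",u,.1515)[:2],at("scene",v,.1535)[:2];print(u,a,"moved",(p-q)@f,(p-q)@g,"knob rel axis",(p-ax)@f,(p-ax)@g)
```

```text
[287.1075 255.0108] 93 moved 0.01124704071366666 0.00036743974207892674 knob rel axis -0.0002960356416381418 0.00048361276997366476
```

The knob sits within 0.5 mm of the axis, so the lid is home. Next I swing the ring up to just before the latch ramp.

```bash
cat >> h.py <<'E'
def R(t): a=yaw-t; return np.array([np.cos(a),np.sin(a)]),np.array([-np.sin(a),np.cos(a)])
def pose(t,gap=0,z=.138,r=.110):
    ex,ey=R(t); return [*(hin-(.020+gap)*ex-r*ey),z],[np.pi,0,(yaw-t+2*np.pi)%(2*np.pi)-np.pi if False else yaw-t+np.pi]
def tact(t):
    s=bot.state(); ex,_=R(t); return t-((s["eef_pos"][:2]-np.array(pose(t)[0][:2]))@ex)/.110, s["time"]
E
python3 - <<'E'
from h import *
t=1.58
p,o=pose(t,.03,.24); bot.goto(p,o)
p,o=pose(t,.03); bot.move_straight(p,o,rate=.15)
p,o=pose(t,.012); bot.move_straight(p,o,rate=.08)
b=F(R(t)[0]); print("base",b,bot.state()["time"],bot.state()["qpos"].round(2))
while t>.32:
    t-=.09; p,o=pose(t); bot.move_straight(p,o,rate=.06); v,w=F(R(t)[0]); print(round(t,3),round(v,2),[round(float(k),3) for k in tact(t)])
    if abs(v)>12: break
E
```

```text
base (np.float64(0.2322669451929605), array([-0.84814935, -0.04062816, -0.40354683])) 15.7583 [ 0.06  0.26 -0.25  1.06  0.    1.86]
1.49 0.24 [1.491, 16.275]
1.4 -0.38 [1.402, 16.592]
1.31 0.26 [1.312, 16.908]
1.22 0.09 [1.222, 17.225]
1.13 -0.35 [1.132, 17.542]
1.04 -1.19 [1.042, 17.858]
0.95 -0.04 [0.952, 18.175]
0.86 -0.09 [0.862, 18.492]
0.77 -0.51 [0.772, 18.808]
0.68 -0.57 [0.682, 19.125]
0.59 -0.18 [0.593, 19.442]
0.5 0.04 [0.503, 19.758]
0.41 -0.49 [0.413, 20.075]
0.32 -0.39 [0.323, 20.392]
```

Run:
```python
from h import *
a=bot.get_image("top")[190:320,250:420];b=bot.get_image("scene")[200:330,210:340]
cv2.imwrite("pics/c3.png",cv2.resize(np.hstack([a,b]),None,fx=2.6,fy=2.6,interpolation=cv2.INTER_CUBIC))
```

```text
(no output)
```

View pics/c3.png

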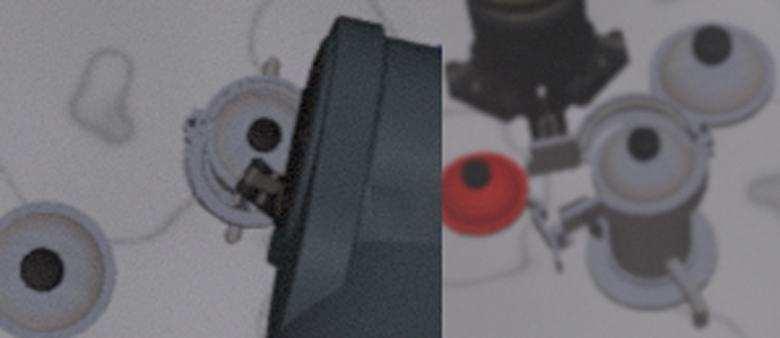

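The ring follows the fingers: its plate is against them at about (555,155) in the crop, and the lid is undisturbed. Now I feel for the latch.

```bash
cat > feel.py <<'E'
from h import *
import sys
t,tend,step,stopF=map(float,sys.argv[1:5]); pk=0
while t>tend:
    t-=step; p,o=pose(t); bot.move_straight(p,o,rate=.03); v=-(F(R(t)[0])[0]+.3); a,tm=tact(t); print(f"{t:.3f} act {a:.4f} F {v:.1f} T {tm:.1f}")
    pk=max(pk,v)
    if v>stopF or (pk>4 and v<.6*pk): print("STOP");break
E
python3 feel.py .32 -.2 .008 16
```

```text
0.312 act 0.3136 F -1.1 T 20.7
0.304 act 0.3036 F 1.0 T 21.0
0.296 act 0.2949 F -0.3 T 21.2
0.288 act 0.2869 F -0.1 T 21.5
0.280 act 0.2792 F 0.3 T 21.7
0.272 act 0.2714 F -0.6 T 22.0
0.264 act 0.2632 F -0.5 T 22.2
0.256 act 0.2550 F -0.9 T 22.5
0.248 act 0.2470 F -0.3 T 22.7
0.240 act 0.2391 F -0.6 T 23.0
0.232 act 0.2310 F -0.3 T 23.2
0.224 act 0.2230 F 0.5 T 23.5
0.216 act 0.2151 F -0.7 T 23.7
0.208 act 0.2072 F -0.4 T 24.0
0.200 act 0.1991 F -0.4 T 24.2
0.192 act 0.1912 F -1.0 T 24.5
0.184 act 0.1830 F -0.3 T 24.7
0.176 act 0.1751 F -0.2 T 25.0
0.168 act 0.1671 F -0.4 T 25.2
0.160 act 0.1592 F -0.0 T 25.5
0.152 act 0.1513 F -0.7 T 25.7
0.144 act 0.1432 F -0.1 T 26.0
0.136 act 0.1355 F -0.4 T 26.2
0.128 act 0.1272 F -0.3 T 26.5
0.120 act 0.1189 F -0.5 T 26.7
0.112 act 0.1110 F -1.1 T 27.0
0.104 act 0.1030 F 0.1 T 27.2
0.096 act 0.0966 F -0.3 T 27.5
0.088 act 0.0916 F 3.2 T 27.7
0.080 act 0.0823 F 4.8 T 28.0
0.072 act 0.0733 F 4.5 T 28.2
0.064 act 0.0653 F 3.7 T 28.5
0.056 act 0.0585 F 4.6 T 28.7
0.048 act 0.0511 F 5.9 T 29.0
0.040 act 0.0452 F 6.5 T 29.2
0.032 act 0.0386 F 6.8 T 29.5
0.024 act 0.0148 F -0.1 T 29.7
STOP
```

```bash
python3 feel.py .024 -.2 .006 13
```

```text
0.018 act 0.0136 F -0.3 T 30.0
0.012 act 0.0119 F 0.9 T 30.2
0.006 act 0.0090 F 3.3 T 30.5
0.000 act 0.0013 F 2.3 T 30.7
-0.006 act -0.0053 F 3.5 T 31.0
-0.012 act -0.0113 F 3.8 T 31.2
-0.018 act -0.0169 F 4.7 T 31.5
-0.024 act -0.0216 F 5.7 T 31.7
-0.030 act -0.0257 F 5.7 T 32.0
-0.036 act -0.0300 F 7.8 T 32.2
-0.042 act -0.0376 F 6.1 T 32.5
-0.048 act -0.0427 F 6.3 T 32.7
-0.054 act -0.0454 F 7.2 T 33.0
-0.060 act -0.0462 F 10.7 T 33.2
-0.066 act -0.0467 F 13.0 T 33.5
-0.072 act -0.0474 F 15.5 T 33.7
STOP
```

Run:
```python
from h import *
i=bot.get_image("scene");cv2.imwrite("pics/scene4.png",i)
b=cv2.imread("pics/scene2.png")[235:310,225:300]
cv2.imwrite("pics/c4.png",cv2.resize(np.hstack([b,i[235:310,225:300]]),None,fx=5.3,fy=5.3,interpolation=cv2.INTER_CUBIC))
```

```text
(no output)
```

View pics/c4.png

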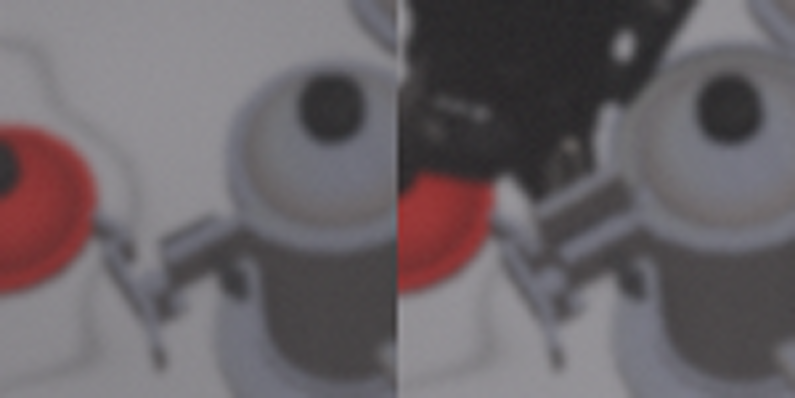

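Run:
```python
from h import *
a=cv2.imread("pics/scene2.png",0);b=cv2.imread("pics/scene4.png",0)
def sh(n,x0,x1,y0,y1):
    k=8;up=lambda i:cv2.resize(i,None,fx=k,fy=k,interpolation=cv2.INTER_CUBIC)
    T=up(a[y0:y1,x0:x1]);W=up(b[y0-5:y1+5,x0-5:x1+5]);m=cv2.matchTemplate(W,T,cv2.TM_CCOEFF_NORMED);_,v,_,l=cv2.minMaxLoc(m);print(n,l[0]/k-5,l[1]/k-5,round(v,3))
sh("tail",250,260,292,308);sh("mid hook",247,259,283,300);sh("keeper under",265,274,282,294);sh("body",276,296,292,306);sh("hook top",242,252,274,285)
# predicted image shift at hook for 0.17 rad
p=bot.camera_params("scene")
def pr(X): c=p["R"]@X+p["t"];c=p["camera_matrix"]@c;return c[:2]/c[2]
for x,y in((0,-.082),(-.02,-.082),(.02,-.082),(.03,-.09)): print(x,y,pr(np.array([*(ax+x*f+y*g),.12])))
print("ring outer gap .17rad*20mm along g:",pr(np.array([*(ax-.0855*g),.12]))-pr(np.array([*(ax-.082*g),.12])))
```

```text
tail 0.0 0.0 0.998
mid hook 0.25 0.625 0.74
keeper under 0.0 0.0 0.998
body 0.0 0.0 0.988
hook top -0.875 -0.375 0.758
0 -0.082 [249.11617874 284.81042762]
-0.02 -0.082 [243.96175534 276.95629005]
0.02 -0.082 [254.36945672 292.81519647]
0.03 -0.09 [253.12774565 298.95554822]
ring outer gap .17rad*20mm along g: [-1.69076087  0.88290523]
```

Run:
```python
from h import *
p,o=pose(-.03,.05); bot.move_straight(p,o,rate=.1)
p,o=pose(-.03,.08,.24); bot.move_straight(p,o,rate=.15)
p,o=pose(-.03,.22,.26); bot.goto(p,o)
i=bot.get_image("scene");cv2.imwrite("pics/scene5.png",i);j=bot.get_image("top");cv2.imwrite("pics/top5.png",j)
b=cv2.imread("pics/scene0.png")
B=np.hstack([b[260:310,235:285],i[260:310,235:285]])
u=np.hstack([cv2.imread("pics/top0.png")[225:275,360:410],j[225:275,360:410]])
cv2.imwrite("pics/c5.png",cv2.resize(np.vstack([B,u]),None,fx=5.9,fy=5.9,interpolation=cv2.INTER_CUBIC))
print(bot.state()["time"])
```

```text
36.075
```

View pics/c5.png

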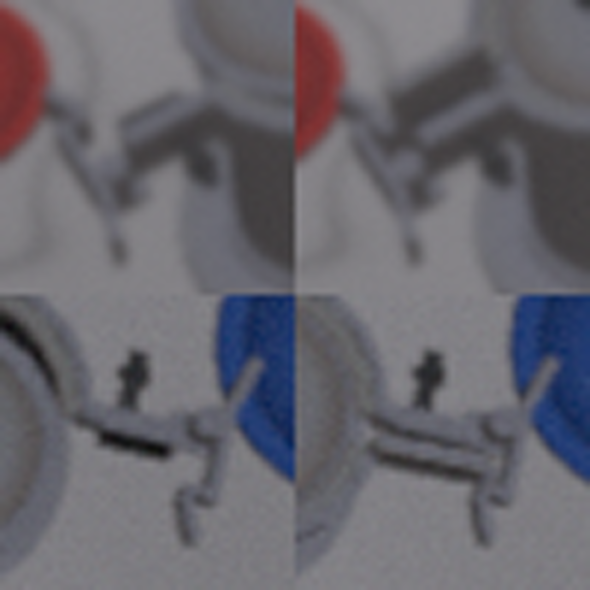

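Run:
```python
from h import *
a=cv2.imread("pics/top0.png",0);b=cv2.imread("pics/top5.png",0);k=8
up=lambda i:cv2.resize(i,None,fx=k,fy=k,interpolation=cv2.INTER_CUBIC)
for n,(x0,x1,y0,y1) in dict(barb=(387,398,256,270),fixed=(376,388,232,246)).items():
    m=cv2.matchTemplate(up(b[y0-4:y1+4,x0-4:x1+4]),up(a[y0:y1,x0:x1]),cv2.TM_CCOEFF_NORMED);_,v,_,l=cv2.minMaxLoc(m);print(n,l[0]/k-4,l[1]/k-4,round(v,3))
j=cv2.imread("pics/top5.png");g=j[234:256,340:362].max(2);c=cv2.connectedComponentsWithStats((g<60).astype(np.uint8));i=1+np.argmax(c[2][1:,4])
p=at("top",c[3][i]+[340,234],.156)[:2]-ax;print("knob",p@f,p@g)
```

```text
barb 0.0 0.375 0.866
fixed 0.0 0.0 0.997Traceback (most recent call last):
  File "<stdin>", line 7, in <module>
ValueError: matmul: Input operand 1 has a mismatch in its core dimension 0, with gufunc signature (n?,k),(k,m?)->(n?,m?) (size 22 is different from 2)
```

The hook is back at rest with the plate behind its barb, and the ring stayed put after I let go, so it is latched. Nothing is touching the scene.

```bash
python3 -c "
from rig import bot
print(bot.sign_off())"
```

```text
the job is handed in; nothing more can be done
None
```

The job is handed in: I pushed the lid fully home first, then swung the ring shut until it latched; the press reached about 15 N against the stop before I backed off, and I never aimed for or touched the soap dish, hairbrush or tumbler.

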